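# Line up the retained dairy samples by height

## Task

Line up the four white sample bottles on the four round marks of the steel tray in order of height: the shortest on the mark next to the blue end block, the tallest on the mark at the other end, next to the grey block. Stand each one upright, centred on its own mark, and let go of it; never tip a bottle over. Leave the little amber dropper bottle standing where it is.

Things in the scene. Friction and masses are not known exactly. Their poses are not given: they have to be found in the camera images.
- bottle_green: The shortest sample bottle: loose, upright, white plastic with green cap and green label band. Total height 70 mm; round straight-sided body of diameter 44 mm up to 50 mm above its foot, then a short shoulder and a cap of diameter 32 mm, 14 mm high, on top. About 77 g, varying by a third. Origin: centre of its underside, z up along the bottle. Yaw means nothing.
- bottle_orange: The second shortest sample bottle: loose, upright, white plastic with orange cap and orange label band. Total height 95 mm; round straight-sided body of diameter 44 mm up to 75 mm above its foot, then a short shoulder and a cap of diameter 32 mm, 14 mm high, on top. About 105 g, varying by a third. Origin: centre of its underside, z up along the bottle. Yaw means nothing.
- bottle_purple: The second tallest sample bottle: loose, upright, white plastic with purple cap and purple label band. Total height 120 mm; round straight-sided body of diameter 44 mm up to 100 mm above its foot, then a short shoulder and a cap of diameter 32 mm, 14 mm high, on top. About 132 g, varying by a third. Origin: centre of its underside, z up along the bottle. Yaw means nothing.
- bottle_maroon: The tallest sample bottle: loose, upright, white plastic with maroon cap and maroon label band. Total height 145 mm; round straight-sided body of diameter 44 mm up to 125 mm above its foot, then a short shoulder and a cap of diameter 32 mm, 14 mm high, on top. About 160 g, varying by a third. Origin: centre of its underside, z up along the bottle. Yaw means nothing.
- mark1: Flat round pale-yellow mark with black rim, 60 mm across, printed (no recess) on a fixed flat steel tray (100 x 400 mm, 8 mm thick, no raised edges). Origin: its centre, on the tray's top face, 8 mm above the table; y axis along the row, x across. The four marks stand in one straight row at 75 mm spacing: mark1 at the +y end, then mark2, mark3, mark4.
- mark2: Flat round pale-yellow mark with black rim, 60 mm across, printed (no recess) on a fixed flat steel tray (100 x 400 mm, 8 mm thick, no raised edges). Origin: its centre, on the tray's top face, 8 mm above the table; y axis along the row, x across. The four marks stand in one straight row at 75 mm spacing: mark1 at the +y end, then mark2, mark3, mark4.
- mark3: Flat round pale-yellow mark with black rim, 60 mm across, printed (no recess) on a fixed flat steel tray (100 x 400 mm, 8 mm thick, no raised edges). Origin: its centre, on the tray's top face, 8 mm above the table; y axis along the row, x across. The four marks stand in one straight row at 75 mm spacing: mark1 at the +y end, then mark2, mark3, mark4.
- mark4: Flat round pale-yellow mark with black rim, 60 mm across, printed (no recess) on a fixed flat steel tray (100 x 400 mm, 8 mm thick, no raised edges). Origin: its centre, on the tray's top face, 8 mm above the table; y axis along the row, x across. The four marks stand in one straight row at 75 mm spacing: mark1 at the +y end, then mark2, mark3, mark4.
- blue_block: Blue plastic end block, 70 mm across the row, 28 mm along it, 20 mm high, fixed on the tray at one end of the row, 67.5 mm beyond the nearest mark; a like grey block is fixed at the other end. Which end the blue block is at changes from start to start. Origin: centre of its underside, on the tray's top face.
- dropper: Bystander: small loose amber glass dropper bottle with an orange rubber bulb, 28 mm across, 60 mm high in all, standing upright on the table between the sample bottles. Origin: centre of its underside, z up.

How it is judged (in metres and radians):
At the end, for the whole second after the job is handed in: Every bottle stands upright (within 0.1 rad) and at rest on the tray, released, its centre within 12 mm of its mark's centre, in order of height from the blue block (shortest: green, orange, purple, maroon: tallest) (((horizontal distance between blue_block and mark1 below 0.1 m and horizontal distance between bottle_green and mark1 below 0.012 m and horizontal distance between bottle_orange and mark2 below 0.012 m and horizontal distance between bottle_purple and mark3 below 0.012 m and horizontal distance between bottle_maroon and mark4 below 0.012 m) or (horizontal distance between blue_block and mark4 below 0.1 m and horizontal distance between bottle_green and mark4 below 0.012 m and horizontal distance between bottle_orange and mark3 below 0.012 m and horizontal distance between bottle_purple and mark2 below 0.012 m and horizontal distance between bottle_maroon and mark1 below 0.012 m)) and angle between each of bottle_green, bottle_orange, bottle_purple, bottle_maroon's own z axis and vertical below 0.1 rad and height (world z) of bottle_green between 0.004 and 0.014 m and linear speed of each of bottle_green, bottle_orange, bottle_purple, bottle_maroon below 0.02 m/s and angular speed of each of bottle_green, bottle_orange, bottle_purple, bottle_maroon below 0.2 rad/s and height (world z) of bottle_orange between 0.004 and 0.014 m and height (world z) of bottle_purple between 0.004 and 0.014 m and height (world z) of bottle_maroon between 0.004 and 0.014 m); the robot touches nothing.
It fails at once if a sample bottle is tipped over (more than 0.6 rad) (angle between any of bottle_green, bottle_orange, bottle_purple, bottle_maroon's own z axis and vertical above 0.6 rad).
It fails at once if the amber dropper bottle is shifted by more than 30 mm or tipped (distance of dropper from where it was at the start of the episode above 0.03 m or angle between dropper's own z axis and vertical above 0.5 rad).
It also fails if it takes over 120 s, if anything falls off the work surface, if the arm or the gripper's body presses on something with over 40 N, if the wrist force passes 120 N, or if a joint passes its speed limit or range.

## Robot

A 7-joint arm with a two-finger parallel gripper is mounted at the origin on the work surface. World frame = base frame: x ahead of the robot, y to its left, z up, the work surface at z = 0. Lengths are in mm, angles in rad, forces in N, time in s.
With the tool pointing down it reaches from about 400 to 875 mm from the base axis. Payload 4.4 kg.
Tool frame: the origin (TCP) lies where the fingers leave the gripper's body, on its centre line; the fingertips stand 73 mm ahead of it and the grasp point (between the pads) lies 54 mm ahead of it; z points along the fingers, y is the line along which they close (so a half turn about z gives the same grasp; the last joint's range is limited). The gripper opens to 85 mm and grips with 20 to 120 N. Pads are 22 mm wide; open, the fingers measure 114 mm over their backs; the gripper's body (76 mm by 85 mm) begins 54 mm behind the grasp point. The pads swing forward as they close: fully open they stand 13 mm farther back than shut.
Start: joints at [-1.249, 0.628, 0.038, 1.517, -0.027, 0.996, -0.02], TCP at [245.779, 601.755, 303.913] pointing down, gripper open.
Joint ranges: [-3.06, 3.06], [-0.37, 2.12], [-1.25, 1.32], [0.18, 2.47], [-1.1, 4.24], [0.23, 1.98], [-2.94, 2.94]. Speed limits (rad/s): [2.57, 2.57, 3.14, 3.14, 3.14, 3.14, 3.14].

## Interface

Orientations are given as [roll, pitch, yaw] about the fixed x, y, z axes, in that order (R = Rz(yaw) Ry(pitch) Rx(roll)).
In Python, from cell import ctrl gives the robot as it stands.
- The arm moves only by the tool send_rows, never from a script. Its argument "rows" is a list that holds one entry, the list of rows, each a list of 6 numbers: the shift along the tool's x, y, z in cm, then the turn, a rotation vector about the tool's x, y, z in rad. In form: [[[tx, ty, tz, wx, wy, wz], ...]]. A call has 1 to 10 rows; each row is the pose to reach, as a shift and turn from the pose commanded when the call began, along the tool's axes at that moment; what a row does not reach only later rows make up. A row lasts 1/10 s, in which the tool goes at most 50 mm and 8.59 degrees, less where a joint would pass 70% of its speed; a pose out of reach is approached as far as the arm can. A call with a gripper value outside its range is refused whole. "grip" is the closure in counts, from 0 (fully open) to 255 (shut), set as the call begins (left out, the last holds). The fingers move at their own pace and stop on an object; the grip force is fixed at half the most. Time passes only in rows, so rows that repeat a pose let the fingers close. It gives the time, the measured TCP pose, the force, the opening and the grip force at its end, in the units of the state.
- ctrl.read_state(): the state, without advancing time (a new reading comes with each control period).
- ctrl.get_image(name): name is "scene" or "top" or "wrist"; returns a dict with "pixels" (420x560x3 uint8, red, green, blue), "fx", "fy", "cx", "cy" (pixels), "extrinsics" (4x4, takes a point from camera to world coordinates); the wrist camera has in their place "mount" (4x4, takes a point from camera to tool coordinates, whose origin is the TCP and whose axes are the flange's). Camera axes: x right, y up, looking along -z (the intrinsics and any distortion apply to the point x, -y, -z); pixel columns grow to the right and rows downward; lengths in mm; the calibration is good to about 2 mm. The wrist camera is an equidistant fisheye: a pixel r from the principal point sees the ray r / f radians off the axis. A picture is of the moment at which its call begins: read the wrist's pose just before it. There is no depth.
- ctrl.finish_job(): hands the job in; it is judged then, once.
The state is a dict: "clock": time; "qpos": joint angles; "qd": joint speeds; "tau": joint torques, N m; "eef_pos": TCP position; "tool_rot": TCP orientation; "force": force on the tool from outside, world axes, zero at the start; "torque": the same for the moment, N m; "width": finger opening in mm; "gripper_force": force on a finger pad.
Only numpy, scipy, OpenCV 4.12 (cv2) and the standard library are available. Lean on these libraries where they do the work, as an engineer would, in place of code of your own. Each camera call takes 0.05 s, during which the arm holds its last target. There are 200 camera calls.

## Working session

There is one attempt and no reset: what is moved stays moved. The work goes in short steps, Python scripts to look and compute and a tool call to move; the robot and the scene stay as the last step left them, time stands still between calls to the robot, and variables do not carry over. Pictures are saved under pics/ and viewed, at most 14 in all, crops included, and the job is handed in when it is done.

Besides the shell and the picture viewer there is one more tool, called by a JSON object that holds its "op" and its "data". send_rows: Moves the arm, as the interface text tells. Its arguments: {"type":"object","properties":{"rows":{"type":"array","items":{"type":"array","items":{"type":"array","items":{"type":"number"}}}},"grip":{"type":"number"}},"required":["rows"]}

```bash
mkdir -p pics
python3 - <<'E'
from cell import ctrl
import cv2,numpy as np
s=ctrl.read_state();print({k:np.round(v,3).tolist() for k,v in s.items()})
for n in("top","scene"):
    d=ctrl.get_image(n);cv2.imwrite(f"pics/{n}0.png",d["pixels"][:,:,::-1]);print(n,d["fx"],d["fy"],d["cx"],d["cy"],np.round(d["extrinsics"],4).tolist(),[k for k in d])
E
```

```text
{'clock': 0.0, 'qpos': [-1.249, 0.629, 0.038, 1.518, -0.027, 0.996, -0.02], 'qd': [-0.0, 0.001, 0.001, -0.001, 0.001, 0.0, 0.0], 'tau': [0.001, -56.341, 1.227, -19.345, 0.011, 0.01, -0.0], 'eef_pos': [245.577, 601.278, 302.947], 'tool_rot': [-3.14, 0.0, 2.754], 'force': [-0.398, 0.139, 0.291], 'torque': [0.012, -0.024, -0.011], 'gripper_force': 0.0, 'width': 85.605}
top 453.8797974228389 453.8797974228389 273.40470326666446 211.01648295030913 [[0.0553, 0.9761, -0.2103, 367.8165], [-0.9984, 0.0555, -0.0048, 10.7532], [0.007, 0.2102, 0.9776, 882.9679], [0.0, 0.0, 0.0, 1.0]] ['pixels', 'fx', 'fy', 'cx', 'cy', 'extrinsics']
scene 455.43843004251534 455.43843004251534 296.109269281938 206.2676182479444 [[0.0767, -0.6554, 0.7514, 1122.9376], [0.9968, 0.0658, -0.0444, -46.0799], [-0.0204, 0.7524, 0.6584, 545.4115], [0.0, 0.0, 0.0, 1.0]] ['pixels', 'fx', 'fy', 'cx', 'cy', 'extrinsics']
```

View pics/top0.png

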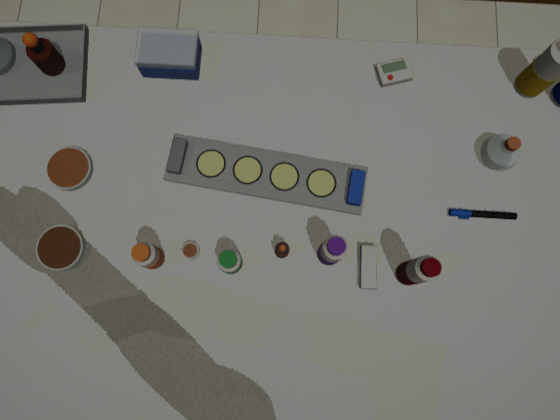

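View pics/scene0.png

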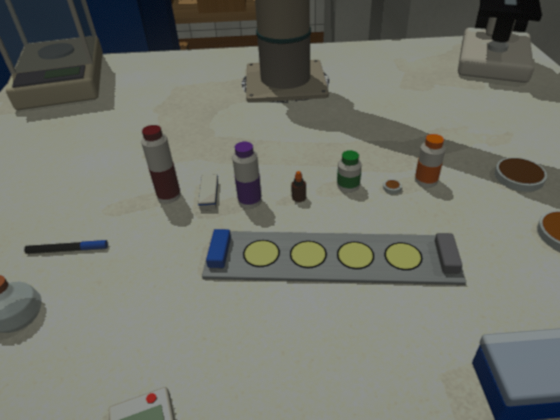

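```bash
cat > h.py <<'E'
from cell import ctrl
import cv2,numpy as np
from scipy.spatial.transform import Rotation as Ro
def ray(d,px):
    E=np.array(d["extrinsics"]);v=np.array([(px[0]-d["cx"])/d["fx"],-(px[1]-d["cy"])/d["fy"],-1])
    return E[:3,3],E[:3,:3]@v
def atz(d,px,z):
    o,v=ray(d,px);return (o+v*(z-o[2])/v[2])[:2]
def proj(d,P):
    E=np.array(d["extrinsics"]);p=(np.asarray(P)-E[:3,3])@E[:3,:3]
    return np.stack([d["cx"]+d["fx"]*p[:,0]/-p[:,2],d["cy"]-d["fy"]*p[:,1]/-p[:,2]],1)
def tool(P,yaw):
    """shift [cm] and turn [rad] in tool axes from the measured pose to TCP P (mm), tool down, yaw mod pi"""
    s=ctrl.read_state();R=Ro.from_euler("xyz",s["tool_rot"]);T=[Ro.from_euler("xyz",[np.pi,0,yaw+k]) for k in(0,np.pi)]
    w=min(((R.inv()*t).as_rotvec() for t in T),key=np.linalg.norm)
    return np.round(R.inv().apply(np.array(P)-s["eef_pos"])/10,2).tolist(),np.round(w,3).tolist(),np.round(s["eef_pos"],1).tolist()
E
python3 - <<'E'
from h import *
D={n:ctrl.get_image(n) for n in("top","scene")}
near={"top":{"m1":(211,164),"m2":(248,170),"m3":(284,176),"m4":(321,183),"orange":(141,253),"green":(229,259),"purple":(336,245),"maroon":(430,267),"drop":(282,248)},
"scene":{"m1":(403,256),"m2":(356,255),"m3":(308,254),"m4":(262,253),"orange":(434,142),"green":(350,158),"purple":(244,150),"maroon":(152,132),"drop":(298,176)}}
zz={"orange":88,"green":63,"purple":113,"maroon":138,"drop":50}
for k in near["top"]:
    out=[]
    for n in D:
        im=D[n]["pixels"];x,y=near[n][k]
        hsv=cv2.cvtColor(im,cv2.COLOR_RGB2HSV).astype(int);h0=np.median(hsv[y-2:y+3,x-2:x+3].reshape(-1,3),0)
        dh=np.abs((hsv[...,0]-h0[0]+90)%180-90)
        m=((dh<10)&(hsv[...,1]>max(60,h0[1]*.6))&(hsv[...,2]>h0[2]*.6)).astype(np.uint8)
        _,lab,st,c=cv2.connectedComponentsWithStats(m,connectivity=4);l=lab[y,x];b=st[l]
        p=(b[0]+(b[2]-1)/2,b[1]+(b[3]-1)/2)
        out+=[np.round(p,1).tolist(),b[2:].tolist(),np.round(atz(D[n],p,zz.get(k,8)),1).tolist()]
    print(k,*out)
E
```

```text
m1 [210.5, 163.0] [26, 25, 527] [647.7, 147.1] [403.0, 255.5] [35, 26, 689] [644.7, 149.7]
m2 [247.0, 169.5] [27, 26, 535] [638.2, 72.8] [355.5, 254.5] [34, 26, 674] [635.4, 75.4]
m3 [284.0, 176.0] [27, 27, 537] [628.9, -2.2] [307.5, 254.0] [34, 25, 661] [627.0, -0.6]
m4 [321.0, 182.5] [27, 26, 544] [619.7, -76.8] [261.0, 253.0] [33, 25, 647] [617.7, -74.8]
orange [139.5, 251.5] [18, 18, 261] [452.9, 245.2] [434.5, 141.0] [18, 15, 198] [447.6, 247.0]
green [227.5, 258.5] [18, 18, 239] [451.9, 92.7] [350.0, 155.5] [15, 10, 129] [441.1, 95.8]
purple [336.0, 245.5] [19, 18, 261] [479.3, -95.6] [243.0, 147.0] [17, 11, 151] [467.7, -95.1]
maroon [431.0, 267.0] [19, 19, 278] [449.0, -248.7] [151.0, 130.5] [17, 10, 143] [438.5, -249.0]
drop [282.0, 247.5] [7, 8, 44] [479.1, -4.8] [298.0, 176.0] [7, 11, 59] [475.9, -3.0]
```

```bash
python3 -c "
from h import *
print(tool((450,93,250),1.449))"
```

```text
([-38.14, -39.34, 5.38], [-0.001, 0.001, 1.305], [245.6, 601.5, 303.3])
```

{"op": "send_rows", "data": {"rows": [[[-19,-19.6,2.7,0,0,0.65],[-19,-19.6,2.7,0,0,0.65],[-19,-19.6,2.7,0,0,0.65],[-19,-19.6,2.7,0,0,0.65],[-19,-19.6,2.7,0,0,0.65],[-19,-19.6,2.7,0,0,0.65],[-19,-19.6,2.7,0,0,0.65],[-38.1,-39.3,5.3,0,0,1.3],[-38.1,-39.3,5.3,0,0,1.3],[-38.1,-39.3,5.3,0,0,1.3]]], "grip": 0}}

```text
clock: 1.2
eef_pos: [403.7, 209.9, 262.8]
tool_rot: [3.141, -0.001, 1.651]
force: [1.0, 0.3, -0.6]
width: 85.6
gripper_force: 0.0
```

```bash
python3 -c "
from h import *
print(tool((450,93,250),1.449),ctrl.read_state()['clock'])"
```

```text
([-12.03, 3.68, 1.27], [0.001, -0.001, 0.202], [403.7, 209.9, 262.8]) 1.2
```

{"op": "send_rows", "data": {"rows": [[[-6,1.8,0.6,0,0,0.1],[-12,3.7,1.3,0,0,0.2],[-12,3.7,1.3,0,0,0.2],[-12,3.7,1.3,0,0,0.2],[-12,3.7,1.3,0,0,0.2],[-12,3.7,1.3,0,0,0.2]]]}}

```text
clock: 1.8
eef_pos: [449.8, 95.2, 249.7]
tool_rot: [-3.141, -0.001, 1.457]
force: [0.1, 0.5, 0.8]
width: 85.4
gripper_force: 0.0
```

```bash
python3 -c "
from h import *
print(tool((450,93,250),1.449))
d=ctrl.get_image('wrist');cv2.imwrite('pics/w1.png',d['pixels'][:,:,::-1]);print(d['fx'],d['cx'],d['cy'],np.round(d['mount'],3).tolist())"
```

```text
([-0.22, 0.04, -0.03], [-0.0, -0.001, 0.008], [449.8, 95.2, 249.7])
325.19226210127806 275.66970490296563 205.27298766998072 [[0.001, 0.963, 0.268, 67.734], [1.0, -0.001, 0.0, -0.274], [0.001, 0.268, -0.963, -70.197], [0.0, 0.0, 0.0, 1.0]]
```

View pics/w1.png

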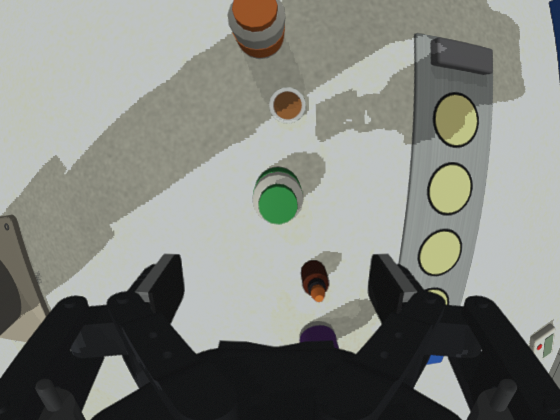

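```bash
cat >> h.py <<'E'
def wtool(d,px,s,z):
    u=np.array(px,float)-[d["cx"],d["cy"]];r=np.linalg.norm(u)+1e-9;t=r/d["fx"]
    c=np.array([np.sin(t)*u[0]/r,-np.sin(t)*u[1]/r,-np.cos(t)])
    M=np.array(d["mount"]);R=Ro.from_euler("xyz",s["tool_rot"])
    o=R.apply(M[:3,3])+s["eef_pos"];v=R.apply(M[:3,:3]@c);return np.round((o+v*(z-o[2])/v[2])[:2],1)
def blobs(im,seeds,dh=10,fs=.6,fv=.6):
    hsv=cv2.cvtColor(im,cv2.COLOR_RGB2HSV).astype(int);o=[]
    for x,y in seeds:
        h0=np.median(hsv[y-2:y+3,x-2:x+3].reshape(-1,3),0)
        m=((np.abs((hsv[...,0]-h0[0]+90)%180-90)<dh)&(hsv[...,1]>max(60,h0[1]*fs))&(hsv[...,2]>h0[2]*fv)).astype(np.uint8)
        _,lab,st,c=cv2.connectedComponentsWithStats(m,connectivity=4);l=lab[y,x];o.append((c[l],st[l][2:].tolist()))
    return o
E
python3 - <<'E'
from h import *
s=ctrl.read_state();d=ctrl.get_image("wrist")
S=[(279,204),(456,120),(449,189),(440,252),(256,10)]
for (c,b),z in zip(blobs(d["pixels"],S,fv=.8),(70,8,8,8,95)): print(np.round(c,1),b,wtool(d,c,s,z))
E
```

```text
[277.7 205. ] [39, 37, 1111] [450.7  93.8]
[456.  119.8] [41, 50, 1583] [646.4 148.1]
[449.7 188.6] [40, 47, 1461] [637.1  74. ]
[439.8 252.4] [39, 42, 1243] [ 6.281e+02 -3.000e-01]
[254.2  11.3] [46, 27, 1004] [450.8 240. ]
```

{"op": "send_rows", "data": {"rows": [[[-0.17,0.1,4,0,0,0],[-0.17,0.1,8,0,0,0],[-0.17,0.1,12,0,0,0],[-0.17,0.1,15,0,0,0],[-0.17,0.1,16.4,0,0,0],[-0.17,0.1,16.4,0,0,0],[-0.17,0.1,16.4,0,0,0],[-0.17,0.1,16.4,0,0,0]]]}}

```text
clock: 2.7
eef_pos: [450.9, 92.5, 85.9]
tool_rot: [3.141, -0.0, 1.456]
force: [1.0, 0.2, 0.2]
width: 85.3
gripper_force: 0.0
```

{"op": "send_rows", "data": {"rows": [[[0,0,0,0,0,0],[0,0,0,0,0,0],[0,0,0,0,0,0],[0,0,0,0,0,0],[0,0,0,0,0,0],[0,0,0,0,0,0],[0,0,0,0,0,0],[0,0,0,0,0,0],[0,0,0,0,0,0],[0,0,0,0,0,0]]], "grip": 255}}

```text
clock: 3.7
eef_pos: [451.0, 91.7, 86.4]
tool_rot: [3.141, -0.001, 1.454]
force: [-0.9, 0.1, 5.2]
width: 42.6
gripper_force: 60.3
```

{"op": "send_rows", "data": {"rows": [[[0,0,-3,0,0,0],[0,0,-6,0,0,0],[0,0,-9,0,0,0],[-2,2.5,-9.5,0,0,0],[-4.9,6.2,-9.5,0,0,0],[-7.9,9.9,-9.5,0,0,0],[-10.8,13.6,-9.5,0,0,0],[-13.4,16.8,-9.5,0,0,0],[-14.8,18.7,-9.5,0,0,0],[-14.8,18.7,-9.5,0,0,0]]]}}

```text
clock: 4.7
eef_pos: [621.1, -81.5, 181.0]
tool_rot: [3.138, 0.003, 1.45]
force: [0.2, -0.5, -0.0]
width: 42.2
gripper_force: 61.1
```

{"op": "send_rows", "data": {"rows": [[[0,0,0,0,0,0],[0,0,0,0,0,0],[0,0,0,0,0,0]]]}}

```text
clock: 5.0
eef_pos: [618.6, -75.7, 180.7]
tool_rot: [-3.14, -0.001, 1.455]
force: [1.1, 0.2, -0.1]
width: 42.8
gripper_force: 61.1
```

```bash
python3 -c "
from h import *
s=ctrl.read_state()
print(tool((618.8,-77,96),1.449))
d=ctrl.get_image('wrist');cv2.imwrite('pics/w2.png',d['pixels'][:,:,::-1])"
```

```text
([-0.13, 0.05, 8.46], [-0.001, -0.001, 0.006], [618.6, -75.7, 180.7])
```

View pics/w2.png

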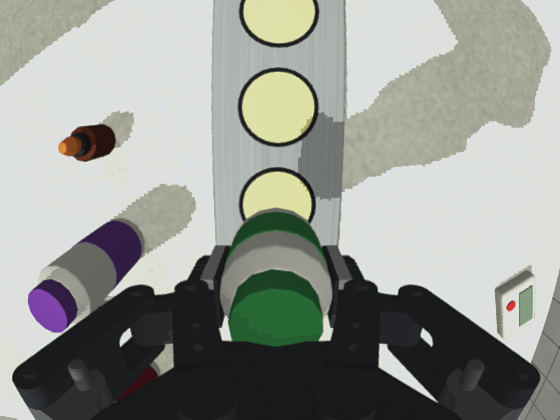

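{"op": "send_rows", "data": {"rows": [[[-0.1,0,3,0,0,0],[-0.1,0,5.5,0,0,0],[-0.1,0,7.3,0,0,0],[-0.1,0,8.2,0,0,0],[-0.1,0,8.6,0,0,0],[-0.1,0,8.6,0,0,0],[-0.1,0,8.6,0,0,0],[-0.1,0,8.6,0,0,0]]]}}

```text
clock: 5.85
eef_pos: [619.7, -78.2, 95.5]
tool_rot: [3.14, 0.0, 1.454]
force: [0.8, 0.5, -0.4]
width: 43.0
gripper_force: 61.1
```

```bash
python3 -c "
from h import *
s=ctrl.read_state()
print(tool((618.8,-77,95),1.449))
d=ctrl.get_image('wrist')
for (c,b),z in zip(blobs(d['pixels'],[(275,310)],fv=.8,fs=.8),[78]): print(c,b,wtool(d,c,s,z))
"
```

```text
([0.11, -0.1, 0.05], [0.001, 0.0, 0.005], [619.7, -78.2, 95.5])
[275.51723335 318.26781556] [94, 58, 4294] [620. -73.]
```

{"op": "send_rows", "data": {"rows": [[[0.05,-0.1,0.1,0,0,0],[0.05,-0.1,0.1,0,0,0]]]}}

```text
clock: 6.1
eef_pos: [618.9, -77.9, 94.5]
tool_rot: [3.14, 0.0, 1.454]
force: [0.8, -0.1, 3.5]
width: 42.7
gripper_force: 61.4
```

{"op": "send_rows", "data": {"rows": [[[0,0,0,0,0,0],[0,0,0,0,0,0],[0,0,0,0,0,0],[0,0,0,0,0,0],[0,0,0,0,0,0],[0,0,0,0,0,0],[0,0,0,0,0,0]]], "grip": 0}}

```text
clock: 6.8
eef_pos: [618.2, -77.6, 93.7]
tool_rot: [-3.142, -0.0, 1.454]
force: [0.1, -0.4, 0.1]
width: 85.2
gripper_force: 0.0
```

{"op": "send_rows", "data": {"rows": [[[0,0,-2,0,0,0],[0,0,-5,0,0,0],[0,0,-9,0,0,0],[0,0,-13,0,0,0],[0,0,-15.5,0,0,0],[0,0,-15.5,0,0,0],[0,0,-15.5,0,0,0]]]}}

```text
clock: 7.5
eef_pos: [618.1, -77.5, 249.0]
tool_rot: [3.141, -0.0, 1.454]
force: [-0.1, 1.6, -0.3]
width: 85.6
gripper_force: 0.0
```

```bash
python3 -c "
from h import *
s=ctrl.read_state();d=ctrl.get_image('wrist');cv2.imwrite('pics/w3.png',d['pixels'][:,:,::-1])
print(tool((451,243,250),1.449))
"
```

```text
([29.86, -20.29, -0.16], [-0.001, -0.0, 0.005], [617.7, -77.2, 248.0])
```

View pics/w3.png

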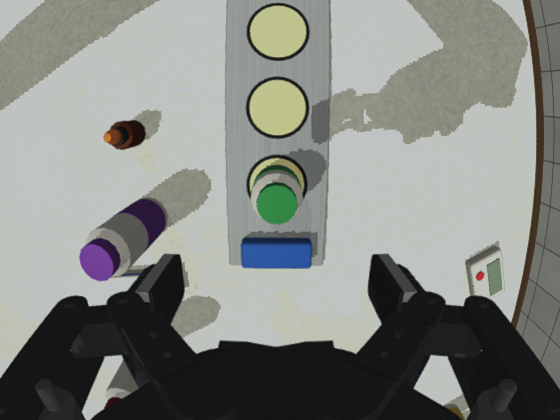

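Run:
```python
from h import *
s=ctrl.read_state();d=ctrl.get_image("wrist")
S=[(277,204),(278,107),(278,31),(100,258)]
for (c,b),z in zip(blobs(d["pixels"],S,fv=.8),(78,8,8,120)): print(np.round(c,1),b,wtool(d,c,s,z))
```

```text
[277.6 204.7] [40, 39, 1208] [618.7 -75.9]
[278.2 107.2] [56, 55, 2405] [ 6.282e+02 -6.000e-01]
[278.8  31. ] [56, 51, 2241] [637.4  73.5]
[ 96.4 262.7] [34, 36, 911] [478.6 -93.8]
```

{"op": "send_rows", "data": {"rows": [[[3,-2,0,0,0,0],[7,-4.8,0,0,0,0],[11,-7.5,0,0,0,0],[15,-10.2,0,0,0,0],[19,-12.9,0,0,0,0],[23,-15.6,0,0,0,0],[27,-18.3,0,0,0,0],[29.9,-20.3,0,0,0,0],[29.9,-20.3,0,0,0,0],[29.9,-20.3,0,0,0,0]]]}}

```text
clock: 8.6
eef_pos: [450.6, 243.6, 247.6]
tool_rot: [-3.14, 0.002, 1.456]
force: [-0.1, -1.4, 1.1]
width: 85.6
gripper_force: 0.0
```

{"op": "send_rows", "data": {"rows": [[[0,0,0,0,0,0],[0,0,0,0,0,0],[0,0,0,0,0,0]]]}}

```text
clock: 8.9
eef_pos: [452.1, 241.8, 248.7]
tool_rot: [3.141, 0.0, 1.451]
force: [0.4, -0.4, 0.4]
width: 85.4
gripper_force: 0.0
```

Run:
```python
from h import *
s=ctrl.read_state();d=ctrl.get_image("wrist");print(s["eef_pos"])
hsv=cv2.cvtColor(d["pixels"],cv2.COLOR_RGB2HSV)
S=[(279,209)]
for (c,b),z in zip(blobs(d["pixels"],S,dh=5,fv=.85),(95,)): 
  p=wtool(d,c,s,z);print(np.round(c,1),b,p,tool((*p,110),1.449))
```

```text
[452.12670044 241.77275317 248.69722824]
[275.  209.4] [43, 40, 1358] [451.6 244.2] ([0.22, -0.07, 13.87], [0.0, 0.0, 0.003], [452.0, 242.0, 248.7])
```

Green is on its mark within 1 mm. Now grasp orange.

{"op": "send_rows", "data": {"rows": [[[0.2,-0.1,4,0,0,0],[0.2,-0.1,8,0,0,0],[0.2,-0.1,11.5,0,0,0],[0.2,-0.1,13.3,0,0,0],[0.2,-0.1,13.8,0,0,0],[0.2,-0.1,13.8,0,0,0],[0.2,-0.1,13.8,0,0,0],[0.2,-0.1,13.8,0,0,0]]]}}

```text
clock: 9.75
eef_pos: [451.5, 245.4, 111.9]
tool_rot: [3.14, -0.001, 1.454]
force: [-0.9, -0.5, 0.1]
width: 85.7
gripper_force: 0.0
```

{"op": "send_rows", "data": {"rows": [[[0,0,0,0,0,0],[0,0,0,0,0,0],[0,0,0,0,0,0],[0,0,0,0,0,0],[0,0,0,0,0,0],[0,0,0,0,0,0],[0,0,0,0,0,0],[0,0,0,0,0,0],[0,0,0,0,0,0],[0,0,0,0,0,0]]], "grip": 255}}

```text
clock: 10.75
eef_pos: [451.0, 245.3, 111.3]
tool_rot: [3.141, -0.001, 1.454]
force: [-0.8, 0.6, 4.9]
width: 42.8
gripper_force: 60.1
```

Run:
```python
from h import *
for i in range(2): print(tool((628.2,-0.9,220),1.449)); ctrl.get_image("wrist")
```

```text
([-22.37, 20.48, -10.87], [0.0, -0.001, 0.005], [451.0, 245.3, 111.3])
([-22.38, 20.48, -10.87], [0.001, -0.001, 0.005], [451.0, 245.3, 111.3])
```

{"op": "send_rows", "data": {"rows": [[[0,0,-3,0,0,0],[0,0,-6,0,0,0],[0,0,-9,0,0,0],[-2,1.8,-10.5,0,0,0],[-5.5,5,-10.8,0,0,0],[-9,8.2,-10.8,0,0,0],[-12.5,11.4,-10.8,0,0,0],[-16,14.6,-10.8,0,0,0],[-19.5,17.9,-10.8,0,0,0],[-22.3,20.5,-10.8,0,0,0]]]}}

```text
clock: 11.85
eef_pos: [629.4, -3.4, 218.7]
tool_rot: [3.141, 0.001, 1.452]
force: [-0.1, -0.5, -0.5]
width: 42.7
gripper_force: 61.5
```

{"op": "send_rows", "data": {"rows": [[[0,0,0,0,0,0],[0,0,0,0,0,0],[0,0,0,0,0,0],[0,0,0,0,0,0],[0,0,0,0,0,0]]]}}

```text
clock: 12.35
eef_pos: [628.0, 1.2, 218.7]
tool_rot: [-3.141, -0.001, 1.456]
force: [-0.1, -0.2, -0.8]
width: 42.7
gripper_force: 61.5
```

Run:
```python
from h import *
print(tool((628.2,0,119.5),1.449))
```

```text
([-0.12, 0.04, 9.92], [-0.0, -0.001, 0.007], [628.0, 1.2, 218.7])
```

{"op": "send_rows", "data": {"rows": [[[-0.1,0,3,0,0,0],[-0.1,0,6,0,0,0],[-0.1,0,8.5,0,0,0],[-0.1,0,9.5,0,0,0],[-0.1,0,9.9,0,0,0],[-0.1,0,9.9,0,0,0],[-0.1,0,9.9,0,0,0],[-0.1,0,9.9,0,0,0]]]}}

```text
clock: 13.15
eef_pos: [629.0, -1.3, 120.8]
tool_rot: [3.14, -0.0, 1.454]
force: [0.3, 0.2, -1.9]
width: 42.9
gripper_force: 61.5
```

Run:
```python
from h import *
print(tool((628.2,0,119.2),1.449))
```

```text
([0.12, -0.09, 0.16], [0.002, -0.0, 0.005], [629.0, -1.3, 120.8])
```

{"op": "send_rows", "data": {"rows": [[[0.05,-0.05,0.1,0,0,0],[0.05,-0.05,0.1,0,0,0],[0.05,-0.05,0.1,0,0,0]]]}}

```text
clock: 13.45
eef_pos: [628.4, -0.8, 119.4]
tool_rot: [3.14, -0.0, 1.454]
force: [0.7, 0.9, 4.1]
width: 42.6
gripper_force: 62.1
```

{"op": "send_rows", "data": {"rows": [[[0,0,0,0,0,0],[0,0,0,0,0,0],[0,0,0,0,0,0],[0,0,0,0,0,0],[0,0,0,0,0,0],[0,0,0,0,0,0],[0,0,0,0,0,0]]], "grip": 0}}

```text
clock: 14.15
eef_pos: [627.7, -0.7, 118.7]
tool_rot: [-3.141, -0.0, 1.454]
force: [-1.2, 0.1, -0.1]
width: 85.3
gripper_force: 0.0
```

{"op": "send_rows", "data": {"rows": [[[0,0,-2,0,0,0],[0,0,-5,0,0,0],[0,0,-9,0,0,0],[0,0,-13,0,0,0],[0,0,-15.5,0,0,0],[0,0,-15.5,0,0,0],[0,0,-15.5,0,0,0]]]}}

```text
clock: 14.85
eef_pos: [627.7, -0.5, 274.0]
tool_rot: [3.141, -0.001, 1.454]
force: [-0.3, -0.2, -0.9]
width: 85.3
gripper_force: 0.0
```

Run:
```python
from h import *
s=ctrl.read_state();d=ctrl.get_image("wrist");cv2.imwrite('pics/w4.png',d['pixels'][:,:,::-1])
print(tool((478.6,-93.8,275),1.449))
for (c,b),z in zip(blobs(d["pixels"],[(277,212),(277,205)],dh=5,fv=.85),(103,103)): print(np.round(c,1),b,wtool(d,c,s,z))
```

```text
([-11.01, -13.67, -0.19], [-0.002, -0.0, 0.005], [627.2, -0.4, 272.9])
[277.4 207.8] [40, 39, 1197] [628.6  -1.9]
[277.4 207.8] [40, 39, 1197] [628.6  -1.9]
```

View pics/w4.png

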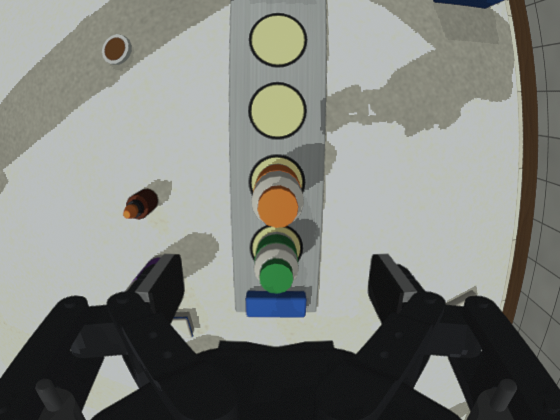

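Orange (cap at 277,208) stands on mark3, green (277,275) on mark4; both are within about 1 mm. Next purple.

{"op": "send_rows", "data": {"rows": [[[-2,-2.5,0,0,0,0],[-4.5,-5.6,0,0,0,0],[-7,-8.7,0,0,0,0],[-9.5,-11.8,0,0,0,0],[-11,-13.7,0,0,0,0],[-11,-13.7,0,0,0,0],[-11,-13.7,0,0,0,0],[-11,-13.7,0,0,0,0],[-11,-13.7,0,0,0,0]]]}}

```text
clock: 15.8
eef_pos: [479.7, -93.2, 273.2]
tool_rot: [-3.141, 0.0, 1.456]
force: [0.3, 0.5, -0.4]
width: 85.6
gripper_force: 0.0
```

Run:
```python
from h import *
s=ctrl.read_state();d=ctrl.get_image("wrist")
for (c,b),z in zip(blobs(d["pixels"],[(277,208)],dh=8,fv=.85),(120,)):
  p=wtool(d,c,s,z);print(np.round(c,1),b,p,tool((*p,135),1.449))
```

```text
[274.  213.8] [43, 41, 1350] [478.  -93.8] ([-0.07, -0.15, 13.84], [-0.0, 0.0, 0.006], [479.6, -93.3, 273.4])
```

{"op": "send_rows", "data": {"rows": [[[-0.05,-0.1,4,0,0,0],[-0.05,-0.1,8,0,0,0],[-0.05,-0.1,11.5,0,0,0],[-0.05,-0.1,13.3,0,0,0],[-0.05,-0.1,13.8,0,0,0],[-0.05,-0.1,13.8,0,0,0],[-0.05,-0.1,13.8,0,0,0],[-0.05,-0.1,13.8,0,0,0]]]}}

```text
clock: 16.65
eef_pos: [478.6, -94.4, 136.8]
tool_rot: [3.139, 0.0, 1.454]
force: [-1.0, 0.1, -0.6]
width: 85.4
gripper_force: 0.0
```

{"op": "send_rows", "data": {"rows": [[[0,0,0,0,0,0],[0,0,0,0,0,0],[0,0,0,0,0,0],[0,0,0,0,0,0],[0,0,0,0,0,0],[0,0,0,0,0,0],[0,0,0,0,0,0],[0,0,0,0,0,0],[0,0,0,0,0,0],[0,0,0,0,0,0]]], "grip": 255}}

```text
clock: 17.65
eef_pos: [478.1, -94.4, 136.4]
tool_rot: [3.141, -0.0, 1.454]
force: [-0.3, -0.3, 5.4]
width: 42.6
gripper_force: 60.3
```

Run:
```python
from h import *
print(tool((637.2,74,280),1.449))
```

```text
([18.58, 13.85, -14.35], [0.001, -0.0, 0.005], [478.1, -94.4, 136.4])
```

{"op": "send_rows", "data": {"rows": [[[0,0,-4,0,0,0],[0,0,-8,0,0,0],[0,0,-12,0,0,0],[2,1.5,-14.3,0,0,0],[5,3.7,-14.3,0,0,0],[8.5,6.3,-14.3,0,0,0],[12,8.9,-14.3,0,0,0],[15.5,11.5,-14.3,0,0,0],[17.8,13.3,-14.3,0,0,0],[18.5,13.8,-14.3,0,0,0]]]}}

```text
clock: 18.65
eef_pos: [638.0, 77.5, 277.8]
tool_rot: [3.142, -0.002, 1.459]
force: [-0.2, 0.1, -1.6]
width: 42.6
gripper_force: 61.6
```

{"op": "send_rows", "data": {"rows": [[[0,0,0,0,0,0],[0,0,0,0,0,0],[0,0,0,0,0,0],[0,0,0,0,0,0],[0,0,0,0,0,0]]]}}

```text
clock: 19.15
eef_pos: [636.2, 72.5, 279.1]
tool_rot: [3.142, -0.0, 1.453]
force: [0.1, 0.4, -1.8]
width: 42.9
gripper_force: 61.6
```

Run:
```python
from h import *
print(tool((637.2,73.5,144.4),1.449))
```

```text
([0.11, 0.09, 13.47], [0.0, -0.0, 0.004], [636.2, 72.5, 279.1])
```

{"op": "send_rows", "data": {"rows": [[[0.1,0.1,4,0,0,0],[0.1,0.1,8,0,0,0],[0.1,0.1,11.5,0,0,0],[0.1,0.1,12.8,0,0,0],[0.1,0.1,13.4,0,0,0],[0.1,0.1,13.4,0,0,0],[0.1,0.1,13.4,0,0,0],[0.1,0.1,13.4,0,0,0],[0.1,0.1,13.4,0,0,0]]]}}

```text
clock: 20.05
eef_pos: [638.1, 74.2, 145.7]
tool_rot: [3.14, -0.0, 1.454]
force: [-0.0, 0.1, -1.5]
width: 42.7
gripper_force: 61.6
```

Run:
```python
from h import *
print(tool((637.2,73.5,144.4),1.449))
```

```text
([-0.09, -0.09, 0.13], [0.002, -0.0, 0.005], [638.1, 74.2, 145.7])
```

{"op": "send_rows", "data": {"rows": [[[0,-0.05,0.1,0,0,0],[0,-0.05,0.1,0,0,0],[0,-0.05,0.1,0,0,0]]]}}

```text
clock: 20.35
eef_pos: [637.6, 74.2, 144.4]
tool_rot: [3.14, -0.0, 1.454]
force: [-0.1, -0.7, 5.1]
width: 42.5
gripper_force: 62.2
```

{"op": "send_rows", "data": {"rows": [[[0,0,0,0,0,0],[0,0,0,0,0,0],[0,0,0,0,0,0],[0,0,0,0,0,0],[0,0,0,0,0,0],[0,0,0,0,0,0],[0,0,0,0,0,0]]], "grip": 0}}

```text
clock: 21.05
eef_pos: [637.1, 74.2, 143.7]
tool_rot: [-3.141, -0.0, 1.454]
force: [-0.7, 0.2, -0.7]
width: 85.4
gripper_force: 0.0
```

{"op": "send_rows", "data": {"rows": [[[0,0,-2,0,0,0],[0,0,-5,0,0,0],[0,0,-9,0,0,0],[0,0,-13,0,0,0],[0,0,-15.5,0,0,0],[0,0,-15.5,0,0,0],[0,0,-15.5,0,0,0]]]}}

```text
clock: 21.75
eef_pos: [637.0, 74.3, 299.0]
tool_rot: [3.141, -0.001, 1.454]
force: [0.7, 0.7, -0.2]
width: 85.3
gripper_force: 0.0
```

Run:
```python
from h import *
s=ctrl.read_state();d=ctrl.get_image("wrist")
print(tool((446,-249,300),1.449))
for (c,b),z in zip(blobs(d["pixels"],[(277,208)],dh=8,fv=.85),(128,)): print(np.round(c,1),b,wtool(d,c,s,z))
```

```text
([-34.35, -15.14, -0.19], [-0.002, -0.0, 0.005], [636.5, 74.5, 297.9])
[276.8 205.8] [39, 39, 1186] [637.6  74.6]
```

Purple is on mark2. Next maroon.

{"op": "send_rows", "data": {"rows": [[[-3,-1.3,0,0,0,0],[-7,-3.1,0,0,0,0],[-11,-4.8,0,0,0,0],[-15,-6.6,0,0,0,0],[-19,-8.4,0,0,0,0],[-23,-10.1,0,0,0,0],[-27,-11.9,0,0,0,0],[-31,-13.7,0,0,0,0],[-33.6,-14.8,0,0,0,0],[-34.3,-15.1,0,0,0,0]]]}}

```text
clock: 22.8
eef_pos: [444.2, -251.8, 297.8]
tool_rot: [-3.139, 0.001, 1.448]
force: [0.1, 0.1, 0.4]
width: 85.2
gripper_force: 0.0
```

{"op": "send_rows", "data": {"rows": [[[0,0,0,0,0,0],[0,0,0,0,0,0],[0,0,0,0,0,0],[0,0,0,0,0,0],[0,0,0,0,0,0]]]}}

```text
clock: 23.3
eef_pos: [447.6, -247.9, 298.6]
tool_rot: [-3.141, -0.0, 1.456]
force: [-0.6, -0.9, -0.9]
width: 85.5
gripper_force: 0.0
```

Run:
```python
from h import *
s=ctrl.read_state();d=ctrl.get_image("wrist");cv2.imwrite('pics/w5.png',d['pixels'][:,:,::-1])
for (c,b),z in zip(blobs(d["pixels"],[(277,208)],dh=8,fv=.85),(145,)):
  p=wtool(d,c,s,z);print(np.round(c,1),b,p,tool((*p,160),1.449))
```

```text
[277.1 209.1] [42, 40, 1336] [ 448.5 -245.3] ([0.29, 0.07, 13.87], [-0.0, -0.0, 0.006], [447.5, -248.2, 298.7])
```

View pics/w5.png

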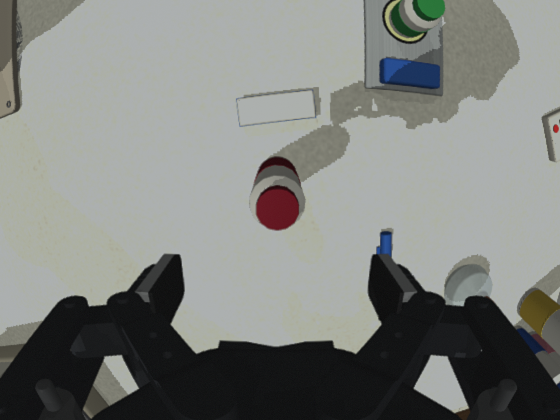

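{"op": "send_rows", "data": {"rows": [[[0.3,0.1,4,0,0,0],[0.3,0.1,8,0,0,0],[0.3,0.1,11.5,0,0,0],[0.3,0.1,13.3,0,0,0],[0.3,0.1,13.8,0,0,0],[0.3,0.1,13.8,0,0,0],[0.3,0.1,13.8,0,0,0],[0.3,0.1,13.8,0,0,0]]]}}

```text
clock: 24.15
eef_pos: [449.1, -246.3, 161.9]
tool_rot: [3.139, 0.001, 1.454]
force: [0.4, 0.2, -0.2]
width: 85.6
gripper_force: 0.0
```

{"op": "send_rows", "data": {"rows": [[[0,0,0,0,0,0],[0,0,0,0,0,0],[0,0,0,0,0,0],[0,0,0,0,0,0],[0,0,0,0,0,0],[0,0,0,0,0,0],[0,0,0,0,0,0],[0,0,0,0,0,0],[0,0,0,0,0,0],[0,0,0,0,0,0]]], "grip": 255}}

```text
clock: 25.15
eef_pos: [448.7, -246.1, 161.3]
tool_rot: [3.141, -0.0, 1.454]
force: [-0.4, 0.6, 5.5]
width: 42.9
gripper_force: 60.6
```

Run:
```python
from h import *
print(tool((646.3,148,330),1.449))
```

```text
([41.45, 15.04, -16.85], [0.001, -0.0, 0.005], [448.7, -246.1, 161.3])
```

{"op": "send_rows", "data": {"rows": [[[0,0,-4,0,0,0],[0,0,-8,0,0,0],[0,0,-12,0,0,0],[0,0,-15.5,0,0,0],[1.5,0.5,-16.8,0,0,0],[4.5,1.6,-16.8,0,0,0],[8,2.9,-16.8,0,0,0],[12,4.4,-16.8,0,0,0],[16,5.8,-16.8,0,0,0],[20,7.3,-16.8,0,0,0]]]}}

```text
clock: 26.15
eef_pos: [544.4, -54.2, 328.7]
tool_rot: [-3.141, -0.0, 1.454]
force: [0.6, 0.1, -0.2]
width: 42.3
gripper_force: 61.5
```

{"op": "send_rows", "data": {"rows": [[[4,1.4,0,0,0,0],[8,2.9,0,0,0,0],[12,4.3,0,0,0,0],[16,5.8,0,0,0,0],[19,6.9,0,0,0,0],[20.8,7.5,0,0,0,0],[21.4,7.7,0,0,0,0],[21.4,7.7,0,0,0,0],[21.4,7.7,0,0,0,0],[21.4,7.7,0,0,0,0]]]}}

```text
clock: 27.15
eef_pos: [645.4, 145.7, 329.0]
tool_rot: [-3.141, 0.001, 1.451]
force: [-0.7, 0.4, -1.4]
width: 42.4
gripper_force: 61.5
```

Run:
```python
from h import *
print(tool((646.4,147.3,169.4),1.449))
```

```text
([0.18, 0.08, 15.96], [-0.0, 0.001, 0.002], [645.4, 145.7, 329.0])
```

{"op": "send_rows", "data": {"rows": [[[0.2,0.1,4,0,0,0],[0.2,0.1,8,0,0,0],[0.2,0.1,12,0,0,0],[0.2,0.1,14.6,0,0,0],[0.2,0.1,15.6,0,0,0],[0.2,0.1,15.9,0,0,0],[0.2,0.1,15.9,0,0,0],[0.2,0.1,15.9,0,0,0],[0.2,0.1,15.9,0,0,0]]]}}

```text
clock: 28.05
eef_pos: [647.6, 149.6, 171.1]
tool_rot: [3.139, -0.001, 1.454]
force: [0.3, -0.1, -1.4]
width: 42.6
gripper_force: 61.7
```

Run:
```python
from h import *
print(tool((646.4,147.3,169.4),1.449))
```

```text
([-0.25, -0.1, 0.17], [0.002, -0.001, 0.005], [647.6, 149.6, 171.1])
```

{"op": "send_rows", "data": {"rows": [[[-0.15,-0.05,0.1,0,0,0],[-0.15,-0.05,0.1,0,0,0],[-0.15,-0.05,0.1,0,0,0],[-0.15,-0.05,0.1,0,0,0]]]}}

```text
clock: 28.45
eef_pos: [646.6, 148.2, 169.4]
tool_rot: [3.141, -0.0, 1.454]
force: [-0.3, 0.6, 3.0]
width: 42.6
gripper_force: 62.2
```

{"op": "send_rows", "data": {"rows": [[[0,0,0,0,0,0],[0,0,0,0,0,0],[0,0,0,0,0,0],[0,0,0,0,0,0],[0,0,0,0,0,0],[0,0,0,0,0,0],[0,0,0,0,0,0]]], "grip": 0}}

```text
clock: 29.15
eef_pos: [646.3, 148.1, 168.7]
tool_rot: [-3.142, 0.0, 1.454]
force: [0.1, 0.3, -1.0]
width: 85.3
gripper_force: 0.0
```

{"op": "send_rows", "data": {"rows": [[[0,0,-2,0,0,0],[0,0,-5,0,0,0],[0,0,-9,0,0,0],[0,0,-13,0,0,0],[0,0,-15.5,0,0,0],[0,0,-15.5,0,0,0],[0,0,-15.5,0,0,0]]]}}

```text
clock: 29.85
eef_pos: [646.1, 148.2, 323.9]
tool_rot: [3.141, -0.001, 1.454]
force: [-0.9, 0.1, -0.4]
width: 85.7
gripper_force: 0.0
```

Run:
```python
from h import *
s=ctrl.read_state();d=ctrl.get_image("wrist")
for (c,b),z in zip(blobs(d["pixels"],[(277,208)],dh=8,fv=.85),(153,)): print(np.round(c,1),b,wtool(d,c,s,z))
d=ctrl.get_image("scene");cv2.imwrite('pics/s6.png',d['pixels'][:,:,::-1])
```

```text
[276.7 205.8] [40, 39, 1188] [646.6 148.5]
```

View pics/s6.png

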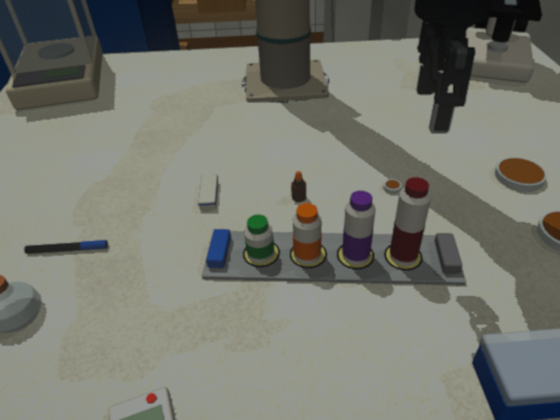

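All four bottles stand centred on their marks: green (261,240), orange (308,235), purple (358,230) and maroon (408,223). The blue block is at (218,248), next to green, and the dropper hasn't moved.

```bash
python3 -c "
from cell import ctrl
print(ctrl.finish_job())"
```

```text
the job is handed in; nothing more can be done
None
```

The four bottles stand upright and released on their marks, shortest next to the blue block to tallest next to the grey one. Each measured within about 2 mm of its mark's centre, the dropper was left where it stood, and the job was handed in at about 30 s (no verdict was returned).

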